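Roll the red biscuit tin up its display lane to the stop

TASK

On the cake counter a two-lane sloping rack holds two round biscuit tins lying on their sides. With a fingertip gently push the red tin up its lane and over the crest, so that it rests in the dip against the tall brass stop and does not roll back; it must stay in its lane, not be lifted or flung. Leave the blue tin, the jar, the red ticket stand and the cake where they are.

Things in the scene. Friction and masses are not known exactly. Their poses are not given: they have to be found in the camera images.
- rack: two-lane rack fixed to the counter, 213 mm long (x), 170 mm wide (y), z up, turned up to 0.9 rad. Origin: on the counter under its middle; x is level and points up the lanes, low brass lip to tall brass stop. Lanes are centred at y = +41 and -41 mm, 76 mm wide between 6 mm white walls that stand 20 mm above the floor. Lip: x = -97 to -92, top z = 22 mm, so a finger can push over it
- rack_crest (a point): highest line of the lane floors, at x = +35, y = 0, z = 34 mm of the rack. Towards the lip the aluminium floor falls straight at 9 degrees to z = 12 mm at x = -105 (the rack's low end); towards the stop the green floor falls at 10 degrees
- rack_stop (a point): foot of the tall brass stop's face where the dip ends, at x = +100, y = 0, z = 23 mm of the rack; the stop is 8 mm thick, its top at z = 66 mm
- tin_red: red tin, gold lid band at one end, pale dots; 60 mm diameter, 70 mm long, 0.10 to 0.21 kg, lying across either lane, free to roll. Origin: middle, on its axis; its y runs along the tin. In the rack's frame: starts on the lip at x = -75, z = 47 mm; home at x = +70, z = 58; on the crest z = 64. Let go short of the crest it rolls back, beyond it rolls on to the stop
- tin_blue: blue tin of the same make and size, leaning on the lip of the other lane; to be left there. Origin: middle of the tin on its axis
- jar: amber glass jar with a red cap, 60 mm diameter, 85 mm high, standing loose on the counter beside the rack, on its +y side. Origin: centre of the underside
- ticket: small loose stand, a 35 x 40 x 10 mm steel foot with an upright red card 60 mm wide whose top is 55 mm high, beside the rack on its -y side. Origin: centre of the underside
- cake: loose chocolate display cake, 144 mm across, on a 200 mm square white plate, about 88 mm high in all, to the robot's right. Origin: centre of the underside of the plate

How it is judged:
At the end, for the whole second after the job is handed in: The red tin lies at rest (under 0.03 m/s) in the dip of its lane, within 8 mm of home against the stop; the blue tin is within 15 mm, and jar, ticket stand and cake within 20 mm of where they began (x of tin_red in the frame of rack between 0.062 and 0.078 m and y of tin_red in the frame of rack between -0.06 and 0.06 m and z of tin_red in the frame of rack between 0.05 and 0.064 m and linear speed of tin_red below 0.03 m/s and x of tin_blue in the frame of rack below -0.06 m and distance of tin_blue from where it was at the start of the episode below 0.015 m and distance of each of jar, ticket, cake from where it was at the start of the episode below 0.02 m); the robot touches nothing.
It fails at once if the red tin is lifted off the lane floor (about 10 mm or more) or taken out of its lane (z of tin_red in the frame of rack above 0.075 m or (z of tin_red in the frame of rack above 0.066 m and x of tin_red in the frame of rack below -0.02 m) or (z of tin_red in the frame of rack above 0.06 m and x of tin_red in the frame of rack below -0.06 m) or z of tin_red in the frame of rack below 0.038 m or y of tin_red in the frame of rack between -0.02 and 0.02 m).
It fails at once if the red tin is flung (faster than 0.6 m/s) (linear speed of tin_red above 0.6 m/s).
It fails at once if the blue tin is moved by more than 15 mm (distance of tin_blue from where it was at the start of the episode above 0.015 m).
It fails at once if the jar, the ticket stand or the cake is moved by more than 20 mm or tipped (distance of any of jar, ticket, cake from where it was at the start of the episode above 0.02 m or angle between any of jar, ticket's own z axis and vertical above 0.4 rad).
It also fails if it takes over 38 s, if anything falls off the work surface, if the arm or the gripper's body presses on something with over 40 N, if the wrist force passes 120 N, or if a joint passes its speed limit or range.

ROBOT

A 7-joint arm with a two-finger parallel gripper is mounted at the origin on the work surface. World frame = base frame: x ahead of the robot, y to its left, z up, the work surface at z = 0. Lengths are in m, angles in rad, forces in N, time in s.
With the tool pointing down it reaches from about 0.4 to 0.9 m from the base axis. Payload 5.6 kg.
Tool frame: the origin (TCP) lies on the centre line of the jaws, within the pads' length; the fingertips stand manip.finger_overhang ahead of it and the grasp point (between the pads) lies 2 mm behind it (manip.finger_overhang is the distance from the TCP to the fingertips, in m); z points along the fingers, y is the line along which they close (so a half turn about z gives the same grasp; the last joint's range is limited). The gripper opens to 92 mm and grips with 3 to 60 N. Pads are 20 mm wide; open, the fingers measure 128 mm over their backs; the gripper's body (75 mm by 189 mm) begins 69 mm behind the grasp point.
Start: joints at [-1.224, 0.468, -0.012, 1.603, 0.006, 1.071, -0.056], TCP at [0.247, 0.601, 0.232] pointing down, gripper open.
Joint ranges: [-2.53, 2.53], [-0.31, 2.02], [-1.57, 1.55], [0.28, 2.44], [-1.29, 4.43], [0.15, 1.84], [-2.92, 2.92]. Speed limits (rad/s): [2.57, 2.57, 3.14, 3.14, 3.14, 3.14, 3.14].

INTERFACE

Orientations are given as a unit quaternion [x, y, z, w].
In Python, from bench import manip, eyes gives the robot as it stands.
- The arm moves only by the shell command python3 -m crank 'ROWS' [OPENING]. ROWS is text: rows parted by semicolons, each of 6 numbers parted by spaces: the shift along the tool's x, y, z in cm, then the turn, a rotation vector about the tool's x, y, z in degrees. A call has 1 to 8 rows; each row is the pose to reach, as a shift and turn from the pose commanded when the call began, along the tool's axes at that moment; what a row does not reach only later rows make up. A row lasts 1/12 s, in which the tool goes at most 41.7 mm and 7.16 degrees, less where a joint would pass 70% of its speed; a pose out of reach is approached as far as the arm can. A call with a gripper value outside its range is refused whole. OPENING is the opening, from 0 (shut) to 1 (fully open), set as the call begins (- or left out, the last holds). The fingers move at their own pace and stop on an object; the grip force is fixed at half the most. Time passes only in rows, so rows that repeat a pose let the fingers close. It gives the time, the measured TCP pose, the force, the opening and the grip force at its end, in the units of the state.
- manip.read_state(): the state, without advancing time (a new reading comes with each control period).
- eyes.grab_frame(name): name is "scene" or "top" or "wrist"; returns a dict with "frame" (480x640x3 uint8, red, green, blue), "vertical_fov" (degrees; the focal length in pixels is half the picture's height over the tangent of half this angle, whatever the lens; pixels are square), "cx", "cy" (the principal point, pixels), "R" (3x3) and "t" (3): a world point X has camera coordinates R X + t; the wrist camera has in their place "hand_eye" (4x4, takes a point from camera to tool coordinates, whose origin is the TCP and whose axes are the flange's). Camera axes: x right, y down, z forward; pixel columns grow to the right and rows downward; lengths in m; the calibration is good to about 2 mm. A picture is of the moment at which its call begins: read the wrist's pose just before it. There is no depth.
- manip.job_done(): hands the job in; it is judged then, once.
The state is a dict: "time": time; "joint_pos": joint angles; "dq": joint speeds; "effort": joint torques, N m; "position": TCP position; "ee_rot": TCP orientation; "wrist_force": force on the tool from outside, world axes, zero at the start; "wrist_torque": the same for the moment, N m; "finger_gap": finger opening in m; "grasp_force": force on a finger pad.
Only numpy, scipy, OpenCV 4.12 (cv2) and the standard library are available. Lean on these libraries where they do the work, as an engineer would, in place of code of your own. Each camera call takes 0.05 s, during which the arm holds its last target. There are 200 camera calls.

## Working session

There is one attempt and no reset: what is moved stays moved. The work goes in short steps, Python scripts to look and compute and a shell command to move; the robot and the scene stay as the last step left them, time stands still between calls to the robot, and variables do not carry over. Pictures are saved under pics/ and viewed, at most 10 in all, crops included, and the job is handed in when it is done.

```bash
mkdir -p pics
python3 - <<'E'
from bench import manip, eyes
import cv2,pickle
s=manip.read_state(); print({k:s[k] for k in('time','position','ee_rot','finger_gap','joint_pos')},manip.finger_overhang)
d={}
for n in('scene','top'):
    f=eyes.grab_frame(n); d[n]=f; cv2.imwrite(f'pics/{n}1.png',f['frame'][...,::-1])
    print(n,f['vertical_fov'],f['cx'],f['cy'],f['R'],f['t'])
pickle.dump(d,open('f.pkl','wb'))
E
```

```text
{'time': 0.0, 'position': array([0.24687725, 0.60069843, 0.2306395 ]), 'ee_rot': array([ 1.93718588e-01,  9.81056741e-01, -8.76651328e-04, -1.01074385e-04]), 'finger_gap': 0.09223757510588922, 'joint_pos': array([-1.22398067,  0.46838607, -0.01158924,  1.60361168,  0.00601343,
        1.07139388, -0.05631704])} 0.017
scene 49.025501337385684 316.66987019452193 231.80411215982934 [[ 0.84435978  0.53562327 -0.01281704]
 [ 0.44902583 -0.72049259 -0.52845646]
 [-0.29228816  0.44045219 -0.84886365]] [-0.4300259  -0.27722768  1.29320284]
top 49.78392452065248 324.63517086960564 234.1678491060031 [[ 0.03585625 -0.99935517  0.00188797]
 [-0.97258769 -0.03533006 -0.22983683]
 [ 0.22975533  0.00640487 -0.97322735]] [-0.10235801  0.5951227   1.12414879]
```

View pics/top1.png

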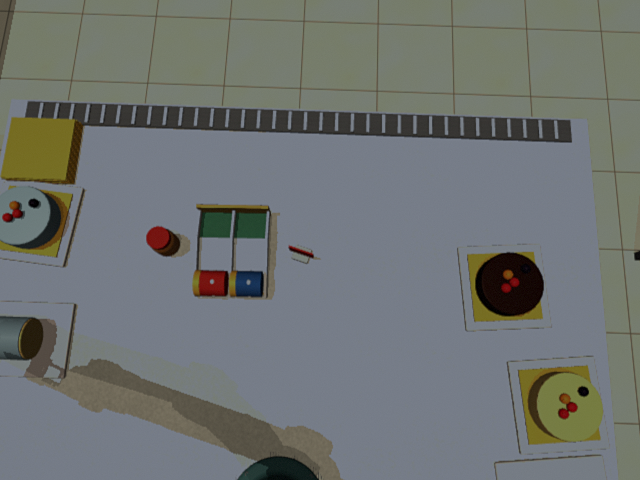

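View pics/scene1.png

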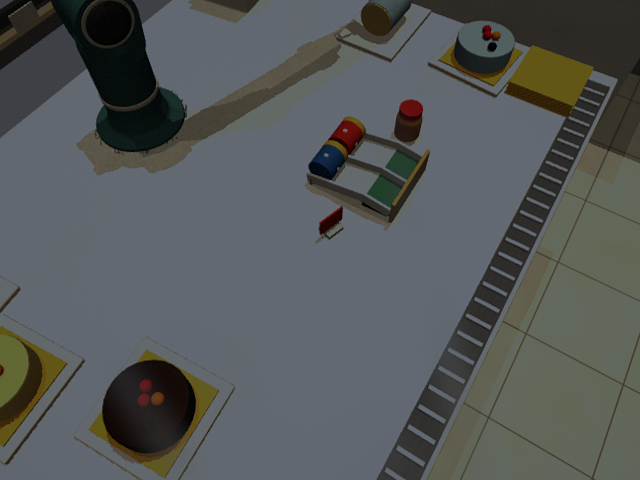

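The top view shows the rack at about (233,250). The red tin at (211,283) is in the left (+y) lane and the blue tin is at (247,283). The stop is at the top, row 207, the jar at (160,240) and the ticket at (302,253). In the scene view the red tin is at (347,135) and the blue at (327,160).

```bash
cat > h.py <<'E'
import numpy as np,cv2
def ray(f,u,v):
    F=240/np.tan(np.radians(f['vertical_fov'])/2)
    d=np.array([(u-f['cx'])/F,(v-f['cy'])/F,1]); R=np.array(f['R'])
    return -R.T@np.array(f['t']), R.T@d
def plane(f,u,v,z):
    c,d=ray(f,u,v); return c+d*(z-c[2])/d[2]
def tri(rs):
    A=0;b=0
    for c,d in rs:
        d=d/np.linalg.norm(d);P=np.eye(3)-np.outer(d,d);A=A+P;b=b+P@c
    X=np.linalg.solve(A,b); return X,[np.linalg.norm(np.cross(X-c,d/np.linalg.norm(d))) for c,d in rs]
def proj(f,X):
    F=240/np.tan(np.radians(f['vertical_fov'])/2)
    p=np.array(f['R'])@X+np.array(f['t']); return F*p[0]/p[2]+f['cx'],F*p[1]/p[2]+f['cy']
E
python3 - <<'E'
import pickle
from h import *
d=pickle.load(open('f.pkl','rb'))
box={'top':(180,195,290,310),'scene':(300,100,440,225)}
res={}
for n,f in d.items():
    hsv=cv2.cvtColor(f['frame'],cv2.COLOR_RGB2HSV); H,S,V=cv2.split(hsv)
    x0,y0,x1,y1=box[n]; B=np.zeros(H.shape,bool);B[y0:y1,x0:x1]=1
    for c,m in dict(red=((H<6)|(H>172))&(S>150)&(V>60),blue=(H>105)&(H<125)&(S>150),green=(H>50)&(H<90)&(S>90),brass=(H>12)&(H<30)&(S>130)&(V>60)).items():
        m=(m&B).astype(np.uint8)
        k,l,st,ce=cv2.connectedComponentsWithStats(m)
        for i in range(1,k):
            if st[i,4]>40:
                ys,xs=np.where(l==i); r=cv2.minAreaRect(np.c_[xs,ys].astype(np.float32))
                print(n,c,st[i],ce[i].round(1),cv2.boxPoints(r).round(1).tolist())
    cr=f['frame'][y0:y1,x0:x1,::-1]; res[n]=cv2.resize(cr,None,fx=5 if n=='top' else 4,fy=5 if n=='top' else 4,interpolation=cv2.INTER_CUBIC)
    cv2.imwrite(f'pics/{n}c.png',np.clip(res[n].astype(int)*2,0,255))
E
```

```text
scene red [400 100  23  17 296] [411.  107.8] [[400.0, 100.0], [422.0, 100.0], [422.0, 116.0], [400.0, 116.0]]
scene red [331 121  31  27 428] [347.5 132.5] [[331.0, 136.0], [345.29998779296875, 117.0], [363.0, 130.3000030517578], [348.79998779296875, 149.3000030517578]]
scene blue [309 145  35  35 744] [326.7 161.9] [[306.1000061035156, 168.39999389648438], [326.0, 141.0], [347.20001220703125, 156.39999389648438], [327.29998779296875, 183.8000030517578]]
scene green [386 150  32  29 513] [401.7 164.3] [[385.3999938964844, 166.60000610351562], [396.29998779296875, 148.60000610351562], [417.8999938964844, 161.5], [407.0, 179.60000610351562]]
scene green [368 175  34  32 573] [384.1 190.4] [[367.29998779296875, 193.1999969482422], [379.0, 173.60000610351562], [401.3999938964844, 187.0], [389.6000061035156, 206.60000610351562]]
scene brass [343 117  22  16 113] [355.5 122.7] [[343.0, 120.0], [347.20001220703125, 113.4000015258789], [366.8999938964844, 125.9000015258789], [362.70001220703125, 132.5]]
scene brass [325 140  22  17 133] [337.5 146.2] [[324.5, 143.6999969482422], [329.200012
[... 814 characters left out ...]
  4 198] [231.6 206.4] [[197.0, 207.0], [197.0, 204.3000030517578], [267.0, 205.8000030517578], [267.0, 208.5]]
top brass [193 270   8  26 130] [196.2 282.3] [[192.3000030517578, 294.79998779296875], [193.39999389648438, 269.70001220703125], [200.10000610351562, 270.0], [199.0, 295.1000061035156]]
top brass [229 271   8  11  61] [232.4 275.9] [[228.39999389648438, 280.8999938964844], [230.60000610351562, 269.8999938964844], [236.1999969482422, 271.0], [234.0, 282.0]]
top brass [229 284   7  12  71] [231.8 289.7] [[229.0, 284.0], [235.0, 284.0], [235.0, 295.0], [229.0, 295.0]][ WARN:0@0.043] global loadsave.cpp:1063 imwrite_ Unsupported depth image for selected encoder is fallbacked to CV_8U.
```

View pics/topc.png

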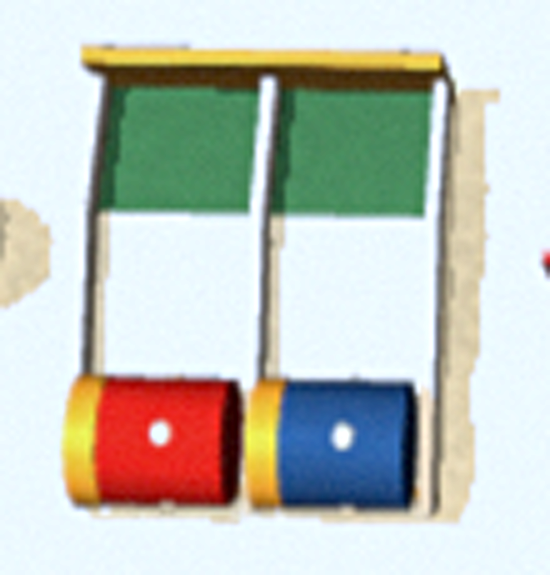

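View pics/scenec.png

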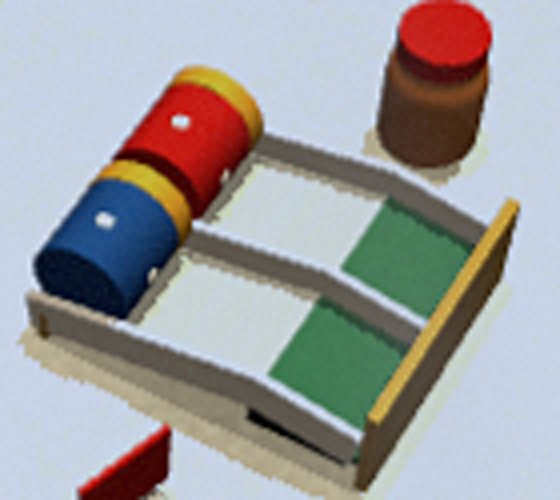

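The top crop shows the stop's top edge from about (82,54) to (443,61). The crest line is at crop row 212, and the tins span columns 65–240 and 245–415. The scene crop confirms that the red tin is in the +y lane beside the jar.

Run:
```python
import pickle
from h import *
np.set_printoptions(precision=4,suppress=True)
d=pickle.load(open('f.pkl','rb')); T,S=d['top'],d['scene']
t=lambda x,y:(180+(x-2)/5,195+(y-2)/5); s=lambda x,y:(300+(x-1.5)/4,100+(y-1.5)/4)
L=plane(T,*t(82,54),.066);R=plane(T,*t(444,61),.066)
print('stop',L,R,np.linalg.norm(L-R))
print('stop tri',tri([ray(T,*t(82,54)),ray(S,*s(515,202))]),tri([ray(T,*t(444,61)),ray(S,*s(370,420))]))
print('crest',plane(T,*t(100,212),.034),plane(T,*t(425,216),.034),'scene',plane(S,*s(388,198),.034),plane(S,*s(343,268),.034))
# dots/bodies
print('red dot',tri([ray(T,*t(160,433)),ray(S,*s(180,121))]),'blue',tri([ray(T,*t(342,436)),ray(S,*s(105,220))]))
# hyp
ax=np.array([R[1]-L[1],-(R[0]-L[0])]); 
yv=(L-R)[:2]; yv/=np.linalg.norm(yv); xv=np.array([yv[1],-yv[0]])
o=(L+R)[:2]/2-xv*.104
print('yaw',np.arctan2(xv[1],xv[0]),'o',o)
for nm,x,y,z in [('crestL',.035,.079,.034),('redmid',-.075,.041,.077),('home',.07,.041,.058),('lipR',-.105,-.085,.03)]:
    X=np.r_[o+x*xv+y*yv,z]; print(nm,X,'top crop',(np.array(proj(T,X))-[180,195])*5+2,'scene crop',(np.array(proj(S,X))-[300,100])*4+1.5)
```

```text
stop [0.6575 0.223  0.066 ] [0.6603 0.0532 0.066 ] 0.1697928734579176
stop tri (array([0.657 , 0.2226, 0.0662]), [np.float64(0.0005427975948047874), np.float64(0.000542797594804897)]) (array([0.6589, 0.0524, 0.0685]), [np.float64(0.0008140858305241131), np.float64(0.0008140858305241592)])
crest [0.5891 0.2158 0.034 ] [0.5928 0.0615 0.034 ] scene [0.587 0.215 0.034] [0.5896 0.1573 0.034 ]
red dot (array([0.4782, 0.1676, 0.079 ]), [np.float64(0.0008889567315857893), np.float64(0.0008889567315858752)]) blue (array([0.48  , 0.0862, 0.0782]), [np.float64(0.0007891341717163937), np.float64(0.0007891341717163674)])
yaw 0.01630467121669997 o [0.5549 0.1364]
crestL [0.5886 0.216  0.034 ] top crop [ 99.448  212.9533] scene crop [391.312 198.045]
redmid [0.4793 0.1762 0.077 ] top crop [143.2514 431.9829] scene crop [191.109 113.807]
home [0.6243 0.1786 0.058 ] top crop [174.0981 130.3044] scene crop [422.6534 240.2354]
lipR [0.4513 0.0497 0.03  ] top crop [432.2115 516.0174] scene crop [ 26.9271 299.1223]
```

```bash
python3 -m crank '-1.5 -1.6 0 0 0 -2; -4 -4.2 0 0 0 -5; -6.5 -6.9 0 0 0 -9; -9 -9.6 0 0 0 -13; -11.5 -12.2 0 0 0 -17; -14 -14.9 0 0 0 -21; -16 -17 0 0 0 -23.3; -17 -18 0 0 0 -23.3' 0
cat >> h.py <<'E'
def go(tx,ty,tz,yaw=0.0163):
    from bench import manip
    from scipy.spatial.transform import Rotation as Ro
    s=manip.read_state(); R=Ro.from_quat(s['ee_rot']); 
    G=Ro.from_matrix(np.array([[-np.cos(yaw),np.sin(yaw),0],[-np.sin(yaw),-np.cos(yaw),0],[0,0,1]]).T@np.eye(3)) if 0 else Ro.from_euler('z',yaw)*Ro.from_matrix(np.diag([-1.,1,-1]))
    print('t',s['time'],'p',np.round(s['position'],4),'shift cm',np.round(R.inv().apply(np.array([tx,ty,tz])-s['position'])*100,2),'rot',np.round(np.degrees((R.inv()*G).as_rotvec()),2),'F',np.round(s['wrist_force'],2),'gap',s['finger_gap'])
E
python3 -c "
from h import *;go(.405,.175,.15)"
```

```text
time: 0.77
position: [0.3374, 0.3659, 0.2313]
ee_rot: [-0.007, 1.0, -0.001, 0.0]
wrist_force: [-0.7, 1.1, 0.0]
finger_gap: 0.0409
grasp_force: 0.0
t 0.7667 p [0.3374 0.3659 0.2313] shift cm [ -6.49 -19.17   8.17] rot [-0.11 -0.   -0.12] F [-0.75  1.09  0.02] gap 0.040894286027309566
```

```bash
python3 -m crank '-0.5 -1.5 0.5 0 0 0; -1.5 -4.5 1.5 0 0 0; -2.7 -8 3 0 0 0; -4 -11.5 5 0 0 0; -5.2 -15 6.5 0 0 0; -6 -17.5 7.5 0 0 0; -6.5 -19.2 8.2 -0.1 0 -0.1; -6.5 -19.2 8.2 -0.1 0 -0.1' 0
python3 - <<'E'
from h import *
from bench import eyes
go(.405,.175,.055)
o=np.array([.5549,.1364]);c,s=np.cos(.0163),np.sin(.0163)
f=eyes.grab_frame('top');cv2.imwrite('pics/top2.png',cv2.convertScaleAbs(cv2.resize(f['frame'][190:350,150:330,::-1],None,fx=3,fy=3,interpolation=cv2.INTER_CUBIC),alpha=2))
E
```

```text
time: 1.43
position: [0.404, 0.1748, 0.1481]
ee_rot: [-0.006, 1.0, -0.001, -0.001]
wrist_force: [-0.2, -0.8, 0.2]
finger_gap: 0.0005
grasp_force: 0.0
t 1.4333 p [0.404  0.1748 0.1481] shift cm [-0.13  0.03  9.31] rot [-0.07 -0.16 -0.23] F [-0.21 -0.81  0.21] gap 0.0004645544701242553
```

View pics/top2.png

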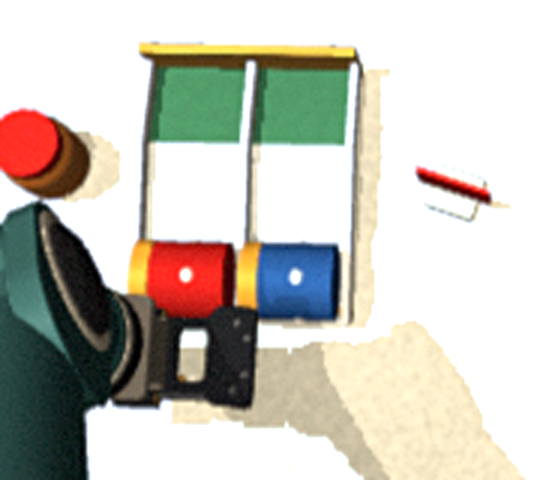

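The fingers are closed and centred behind the red tin, clear of the jar and ticket. Now I'll lower the tool.

```bash
python3 -m crank '0 0 1 0 0 0; 0 0 3 0 0 0; 0 0 5 0 0 0; 0 0 7 0 0 0; -0.1 0 8.5 0 0 0; -0.1 0 9.2 0 0 -0.2; -0.1 0 9.2 0 0 -0.2; -0.1 0 9.2 0 0 -0.2'
python3 -c "
from h import *;go(.435,.1755,.057)"
```

```text
time: 2.15
position: [0.4049, 0.1803, 0.0576]
ee_rot: [-0.012, 1.0, 0.001, -0.0]
wrist_force: [0.1, 0.4, 0.3]
finger_gap: 0.0003
grasp_force: 0.0
t 2.15 p [0.4049 0.1803 0.0576] shift cm [-3.   -0.55  0.06] rot [ 0.11 -0.02  0.41] F [0.06 0.41 0.27] gap 0.0002684561101561598
```

```bash
python3 -m crank '-0.3 -0.1 0 0 0 0.1; -0.7 -0.3 0 0 0 0.4; -1.1 -0.5 0 0 0 0.4; -1.5 -0.5 0 0 0 0.4; -1.9 -0.5 0 0 0 0.4; -2.2 -0.5 0 0 0 0.4; -2.5 -0.5 0 0 0 0.4; -2.5 -0.5 0 0 0 0.4'
python3 -c "
from h import *;go(.435,.1755,.057)"
```

```text
time: 2.82
position: [0.431, 0.175, 0.0577]
ee_rot: [-0.007, 1.0, 0.001, 0.0]
wrist_force: [-0.1, -0.6, 0.4]
finger_gap: 0.0005
grasp_force: 0.0
t 2.8167 p [0.431  0.175  0.0577] shift cm [-0.4   0.04  0.07] rot [ 0.11  0.04 -0.09] F [-0.09 -0.58  0.43] gap 0.0005465368515479417
```

```bash
python3 -m crank '-0.3 0 0 0 0 0; -0.6 0 0 0 0 0; -0.9 0 -0.05 0 0 0; -1.2 0 -0.1 0 0 0; -1.5 0 -0.15 0 0 0; -1.8 0 -0.2 0 0 0; -2.1 0 -0.25 0 0 0; -2.4 0 -0.3 0 0 0'
cat > look.py <<'E'
import sys
from h import *
from bench import eyes
go(float(sys.argv[1]),float(sys.argv[2]),float(sys.argv[3]))
o=np.array([.5549,.1364]);c,s=np.cos(.0163),np.sin(.0163)
f=eyes.grab_frame('scene')
hsv=cv2.cvtColor(f['frame'],cv2.COLOR_RGB2HSV); H,S,V=cv2.split(hsv)
for n,m in dict(red=((H<6)|(H>172))&(S>150)&(V>60),blue=(H>105)&(H<125)&(S>150)).items():
    m=m.astype(np.uint8); m[:,:300]=0;m[:,440:]=0;m[:118]=0;m[205:]=0
    k,l,st,ce=cv2.connectedComponentsWithStats(m)
    i=1+np.argmax(st[1:,4])
    X=plane(f,*ce[i],.06); q=X[:2]-o
    print(n,st[i],'rack approx',np.round([c*q[0]+s*q[1],-s*q[0]+c*q[1]],4))
E
python3 look.py .5 .176 .067
```

```text
time: 3.48
position: [0.4542, 0.1753, 0.0606]
ee_rot: [-0.008, 1.0, 0.001, -0.0]
wrist_force: [-2.9, -0.2, 2.6]
finger_gap: 0.0004
grasp_force: 1.7
t 3.4833 p [0.4542 0.1753 0.0606] shift cm [-4.58 -0.   -0.64] rot [ 0.1  -0.03 -0.06] F [-2.87 -0.17  2.57] gap 0.00035132929729988604
red [341 123  26  26 360] rack approx [-0.0583  0.0458]
blue [309 145  35  35 727] rack approx [-0.0721 -0.0531]
```

```bash
python3 -m crank '-0.4 0 -0.06 0 0 0; -0.8 0 -0.13 0 0 0; -1.2 0 -0.19 0 0 0; -1.6 0 -0.25 0 0 0; -2 0 -0.32 0 0 0; -2.4 0 -0.38 0 0 0; -2.8 0 -0.44 0 0 0; -3.2 0 -0.5 0 0 0'
python3 look.py .55 .1765 .077
```

```text
time: 4.2
position: [0.4865, 0.1758, 0.0657]
ee_rot: [-0.008, 1.0, 0.001, -0.0]
wrist_force: [-4.3, -1.1, 3.6]
finger_gap: 0.0004
grasp_force: 1.9
t 4.2 p [0.4865 0.1758 0.0657] shift cm [-6.35 -0.02 -1.13] rot [ 0.1  -0.01 -0.07] F [-4.26 -1.07  3.55] gap 0.0003508607190635995
red [355 127  25  27 371] rack approx [-0.0276  0.0504]
blue [309 145  35  35 731] rack approx [-0.0718 -0.0532]
```

```bash
python3 -m crank '-0.4 0 -0.06 0 0 0; -0.8 0 -0.13 0 0 0; -1.2 0 -0.19 0 0 0; -1.6 0 -0.25 0 0 0; -2 0 -0.32 0 0 0; -2.4 0 -0.38 0 0 0; -2.8 0 -0.44 0 0 0; -3.2 0 -0.5 0 0 0'
python3 look.py .553 .1765 .077
```

```text
time: 4.92
position: [0.5185, 0.1763, 0.0707]
ee_rot: [-0.008, 1.0, 0.001, -0.0]
wrist_force: [-3.9, -0.2, 2.5]
finger_gap: 0.0001
grasp_force: 1.9
t 4.9167 p [0.5185 0.1763 0.0707] shift cm [-3.45 -0.03 -0.63] rot [ 0.1  -0.   -0.07] F [-3.95 -0.21  2.46] gap 0.00012075311251824854
red [368 131  26  27 379] rack approx [0.0035 0.0545]
blue [309 145  35  35 725] rack approx [-0.0719 -0.0534]
```

```bash
python3 -m crank '-0.3 0 0 0 0 0; -0.7 0 -0.05 0 0 0; -1.1 0 -0.1 0 0 0; -1.5 0 -0.15 0 0 0; -1.9 0 -0.2 0 0 0; -2.3 0 -0.25 0 0 0; -2.6 0 -0.3 0 0 0; -2.9 0 -0.3 0 0 0'
python3 look.py .565 .1765 .073
```

```text
time: 5.63
position: [0.548, 0.1767, 0.0737]
ee_rot: [-0.007, 1.0, 0.001, 0.001]
wrist_force: [-1.2, 0.0, 1.2]
finger_gap: 0.0004
grasp_force: 0.3
t 5.6333 p [0.548  0.1767 0.0737] shift cm [-1.7  -0.05  0.07] rot [ 0.11  0.06 -0.08] F [-1.23  0.    1.18] gap 0.0003763745789614439
red [381 135  25  27 382] rack approx [0.0324 0.0584]
blue [309 145  35  35 733] rack approx [-0.0722 -0.0532]
```

```bash
python3 -m crank '-0.2 0 0 0 0 0; -0.4 0 0 0 0 0; -0.6 0 0 0 0 0; -0.8 0 0 0 0 0; -1 0 0 0 0 0; -1.2 0 0 0 0 0; -1.4 0 0 0 0 0; -1.4 0 0 0 0 0'
python3 look.py .565 .1765 .073
```

```text
time: 6.35
position: [0.5617, 0.1769, 0.0736]
ee_rot: [-0.007, 1.0, 0.001, 0.0]
wrist_force: [0.1, -0.5, 0.3]
finger_gap: 0.0007
grasp_force: 0.0
t 6.35 p [0.5617 0.1769 0.0736] shift cm [-0.33 -0.04  0.06] rot [ 0.1   0.03 -0.08] F [ 0.11 -0.46  0.28] gap 0.0007126205405179829
red [390 143  31  28 481] rack approx [0.0665 0.0528]
blue [309 145  35  35 732] rack approx [-0.072  -0.0529]
```

```bash
python3 -m crank '0.5 0 0 0 0 0; 1.5 0 -0.5 0 0 0; 2 0 -2 0 0 0; 2 0 -4.5 0 0 0; 2 0 -7 0 0 0; 2 0 -9.5 0 0 0; 2 0 -12 0 0 0; 2 0 -13 0 0 0' && python3 -m crank '5 0 0 0 0 0; 5 0 0 0 0 0; 9 0 0 0 0 0; 12 0 0 0 0 0; 12 0 0 0 0 0; 12 0 0 0 0 0; 12 0 0 0 0 0; 12 0 0 0 0 0'
python3 look.py .565 .1765 .073;python3 - <<'E'
from bench import eyes
import cv2
for n,(x0,y0,x1,y1) in {'top':(130,190,330,340),'scene':(290,80,450,250)}.items():
    f=eyes.grab_frame(n);cv2.imwrite(f'pics/{n}3.png',cv2.convertScaleAbs(cv2.resize(f['frame'][y0:y1,x0:x1,::-1],None,fx=3,fy=3,interpolation=cv2.INTER_CUBIC),alpha=2))
E
```

```text
time: 7.07
position: [0.5417, 0.177, 0.2073]
ee_rot: [-0.008, 1.0, 0.002, 0.002]
wrist_force: [0.6, 0.4, 0.3]
finger_gap: 0.0004
grasp_force: 0.0
time: 7.73
position: [0.4221, 0.1746, 0.2036]
ee_rot: [-0.007, 1.0, 0.001, 0.0]
wrist_force: [0.8, 0.4, -0.5]
finger_gap: 0.0006
grasp_force: 0.0
t 7.7333 p [0.4221 0.1746 0.2036] shift cm [-14.28  -0.04  13.07] rot [ 0.1   0.04 -0.1 ] F [ 0.79  0.45 -0.5 ] gap 0.0005778586997202175
red [389 143  32  28 491] rack approx [0.0663 0.0525]
blue [309 145  35  35 736] rack approx [-0.0721 -0.0532]
```

View pics/top3.png

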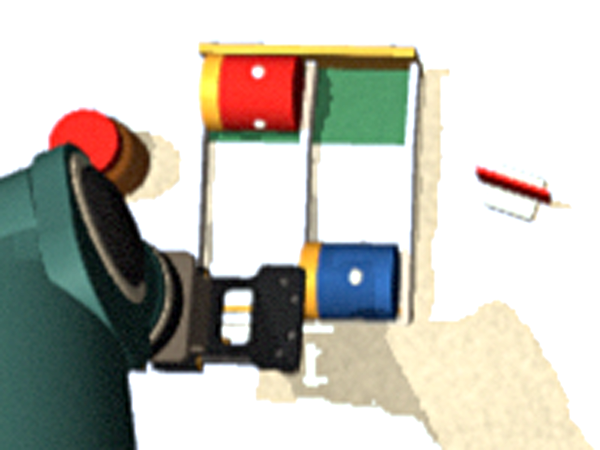

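View pics/scene3.png

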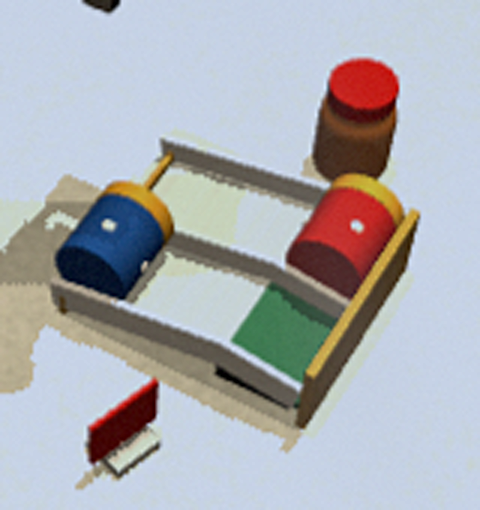

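Both crops show the red tin at rest in the dip against the stop, at about (258,92) in the top crop. The blue tin, jar and ticket haven't moved, and the arm is clear.

```bash
python3 -c "
from bench import manip
print(manip.job_done())"
```

```text
the job is handed in; nothing more can be done
None
```

The red tin is over the crest and rests in the dip against the tall brass stop, the blue tin, jar and ticket stand look unmoved, the arm never went near the cake, and the job is handed in (no verdict was returned).

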